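Put the bench stock back in its holders

TASK

Clear the middle of the bench: put the four small pieces each into its own holder. Lay the thick glass bar along the V-notched wooden cradle, centred over both saddles; lay the wax block flat inside the rectangular plywood tray; stand the brass mould upright in the round metal dish; and slip the tape roll flat over the post of the spindle. Leave the hand tools where they lie, and let go of everything.

Things in the scene. Friction and masses are not known exactly. Their poses are not given: they have to be found in the camera images.
- bar_center (a point): Centre of the thick purple bar of solid glass, a ten-sided (nearly round) rod 25 mm across and 100 mm long, about 0.12 kg, lying on its side on the bench (centre 12.5 mm up). Long axis = the point's y; it may roll about it. Grasp across the 25 mm at mid-length.
- wax: Yellow beeswax block with rounded edges, 43 (x) x 64 (y) x 26 (z) mm, about 0.06 kg, lying flat. Origin: centre of the underside. Grasp across the 43 mm.
- mould: Brass cup-shaped ribbed mould, round, 56 mm high, about 0.6 kg, standing upright with the open mouth up. 60 mm across the body, waist about 58 mm at 28 to 43 mm up, 64 mm across the flared lip. Origin: centre of the underside, z up. Grasp round the waist from above.
- tape: Blue roll of tape lying flat, 67 mm outside diameter, 19 mm high, hole 37 mm across, about 0.05 kg. Origin: centre of the underside. Grasp across the outside or by the 15 mm thick ring.
- bar_cradle: Fixed pale wooden cradle: a base board 100 (x) x 60 (y) x 8 mm with two saddles, 14 mm thick, at x = -36 and +36 mm. Each saddle has a 90 degree V open upward along x, its bottom 12 mm up, its cheeks up to about 36 mm up and 48 mm apart at the top. Between the saddles 58 mm are free for fingers down to the board. A seated glass bar lies along x with its centre about 30 mm above the bench. Origin: centre of the underside.
- wax_tray: Fixed low plywood tray, 94 (x) x 73 (y) mm outside, 10 mm high, walls 5 mm, inside 84 x 63 mm, inner floor 5 mm up. The block fits only with its 64 mm length along the tray's x. Origin: centre of the underside.
- mould_dish: Fixed round dark metal dish with a low rim, 92 mm outside and 84 mm inside diameter, 12 mm high, inner floor 4 mm up. Origin: centre of the underside.
- tape_spindle: Fixed spindle: a round wooden base 84 mm across and 6 mm high with an upright steel post in its middle, 16 mm in diameter, rounded on top, top 38 mm above the bench. Origin: centre of the underside.
- spanner: Bystander: steel spanner, 26 x 170 x 8 mm, lying flat, long axis y. Origin: centre of the underside. Leave alone.
- tweezers: Bystander: long steel tweezers, 21 x 211 x 14 mm, lying flat, long axis y. Origin: centre of the underside. Leave alone.

How it is judged:
At the end, for the whole second after the job is handed in: Bar along the cradle in both notches (within 7 degrees, 15 mm of its middle); wax flat on the tray floor (15 mm); mould upright on the dish floor (14 mm); tape flat on the spindle base over the post (14 mm). All released, at rest; spanner and tweezers never moved over 30 mm (horizontal distance between bar_center and bar_cradle below 0.015 m and angle between the y axis of bar_center and the x axis of bar_cradle, either way round below 0.12 rad and z of bar_center in the frame of bar_cradle between 0.026 and 0.034 m and horizontal distance between wax and wax_tray below 0.015 m and z of wax in the frame of wax_tray between 0.002 and 0.008 m and angle between each of wax, mould, tape's own z axis and vertical below 0.08 rad and horizontal distance between mould and mould_dish below 0.014 m and z of mould in the frame of mould_dish between 0.002 and 0.008 m and horizontal distance between tape and tape_spindle below 0.014 m and z of tape in the frame of tape_spindle between 0.003 and 0.01 m and linear speed of each of wax, mould, tape below 0.02 m/s); the robot touches nothing.
It fails at once if the spanner was moved by more than 30 mm (distance of spanner from where it was at the start of the episode above 0.03 m).
It fails at once if the tweezers were moved by more than 30 mm (distance of tweezers from where it was at the start of the episode above 0.03 m).
It also fails if it takes over 88 s, if anything falls off the work surface, if the arm or the gripper's body presses on something with over 40 N, if the wrist force passes 120 N, or if a joint passes its speed limit or range.

ROBOT

A 7-joint arm with a two-finger parallel gripper is mounted at the origin on a cart in front of the work surface, level with it; the furniture and walls round the work are solid. World frame = base frame: x ahead of the robot, y to its left, z up, the work surface at z = 0. Lengths are in m, angles in rad, forces in N, time in s.
With the tool pointing down it reaches from about 0.4 to 0.85 m from the base axis. Payload 10.4 kg.
Tool frame: the origin (TCP) lies between the finger pads; the fingertips stand 11 mm ahead of it and the grasp point (between the pads) lies 8 mm behind it; z points along the fingers, y is the direction in which the jaws open and shut (so a half turn about z gives the same grasp; the last joint's range is limited). The gripper opens to 87 mm and grips with 3 to 60 N. Pads are 19 mm wide; open, the fingers measure 117 mm over their backs; the gripper's body (75 mm by 190 mm) begins 51 mm behind the grasp point.
Start: joints at [-0.023, 0.332, -0.065, 1.46, 0.022, 1.35, -0.088], TCP at [0.625, 0, 0.207] pointing down, gripper open.
Joint ranges: [-2.6, 2.6], [-0.5, 2.12], [-1.47, 1.34], [0.16, 2.42], [-1.27, 4.41], [0.06, 2.06], [-2.6, 2.6]. Speed limits (rad/s): [2.22, 2.22, 2.79, 2.79, 3.14, 3.14, 3.14].

INTERFACE

Orientations are given as a unit quaternion [x, y, z, w].
In Python, from bench import r, eyes gives the robot as it stands.
- The arm moves only by the shell command python3 -m inch 'ROWS' [FORCE]. ROWS is a JSON object of lists of equal length, an entry for each row: "translation": the shift along the world's x, y, z scaled (see below), a list of three; "rot": the turn, a rotation vector about the world's x, y, z scaled (see below), a list of three; "jaw": the finger opening in mm, from 0 to 87. In form: {"translation": [[tx, ty, tz], ...], "rot": [[ax, ay, az], ...], "jaw": [jaw, ...]}. A call has 1 to 20 rows; each row is the pose to reach, as a shift and turn from the pose measured when the call began; what a row does not reach only later rows make up. The controller multiplies each number of a shift by 100 mm and each number of a turn by 60 degrees. A row lasts 1/10 s, in which the tool goes at most 50 mm and 8.59 degrees, less where a joint would pass 70% of its speed; a pose out of reach is approached as far as the arm can. A call with a number of a shift or a turn outside -1 to 1 is refused whole. A call with a gripper value outside its range is refused whole. The fingers move at their own pace and stop on an object; FORCE is the grip in N (left out, the last holds). Time passes only in rows, so rows that repeat a pose let the fingers close. It gives the time, the measured TCP pose, the force and the opening at its end, in the units of the state.
- r.read_state(): the state, without advancing time (a new reading comes with each control period).
- eyes.camera(name): name is "scene" or "side" or "wrist"; returns the picture (420x560x3 uint8, blue, green, red); there is no depth.
- eyes.calibration(name): a dict with "fx", "fy", "cx", "cy" (pixels), "R" (3x3) and "t" (3): a world point X has camera coordinates R X + t; the wrist camera has in their place "hand_eye" (4x4, takes a point from camera to tool coordinates, whose origin is the TCP and whose axes are the flange's). Camera axes: x right, y down, z forward; pixel columns grow to the right and rows downward; lengths in m; the calibration is good to about 2 mm. The wrist camera is an equidistant fisheye: a pixel r from the principal point sees the ray r / f radians off the axis. A picture is of the moment at which its call begins: read the wrist's pose just before it. calibration takes no time and is no camera call.
- r.close_job(): hands the job in, once; it reports no verdict.
The state is a dict: "time": time; "joint_positions": joint angles; "joint_vel": joint speeds; "joint_torque": joint torques, N m; "ee_pos": TCP position; "eef_rot": TCP orientation; "ft_force": force on the tool from outside, world axes, zero at the start; "torque": the same for the moment, N m; "width": finger opening in m.
Only numpy, scipy, OpenCV 4.12 (cv2) and the standard library are available. Lean on these libraries where they do the work, as an engineer would, in place of code of your own. Each camera call takes 0.05 s, during which the arm holds its last target. There are 200 camera calls.

## Working session

There is one attempt and no reset: what is moved stays moved. The work goes in short steps, Python scripts to look and compute and a shell command to move; the robot and the scene stay as the last step left them, time stands still between calls to the robot, and variables do not carry over. Pictures are saved under pics/ and viewed, about 12 in all and at most 16, crops included, and the job is handed in when it is done.

```bash
ls; mkdir -p pics; python3 - <<'E'
from bench import r,eyes
import cv2,numpy as np
s=r.read_state();print(s['time'],s['ee_pos'],s['eef_rot'],s['width'])
for n in("scene","side","wrist"):
    im=eyes.camera(n);cv2.imwrite(f"pics/{n}0.png",im)
    c=eyes.calibration(n);print(n,{k:np.round(v,4).tolist() for k,v in c.items()})
E
```

```text
pics
0.0 [ 6.24590723e-01 -6.12289215e-06  2.05741888e-01] [ 7.07104513e-01  7.07108686e-01 -5.29610306e-04 -4.83470765e-04] 0.08700421095336193
scene {'fx': 390.1642, 'fy': 390.1642, 'cx': 276.2395, 'cy': 213.7191, 'R': [[0.7144, -0.6997, -0.0063], [-0.5433, -0.5489, -0.6353], [0.4411, 0.4572, -0.7723]], 't': [-0.335, 0.3615, 0.6053]}
side {'fx': 437.2474, 'fy': 437.2474, 'cx': 278.3223, 'cy': 213.5111, 'R': [[-0.8314, -0.5556, 0.0018], [-0.2786, 0.4141, -0.8666], [0.4807, -0.721, -0.4991]], 't': [0.4578, 0.1533, 0.7172]}
wrist {'fx': 325.1923, 'fy': 325.1923, 'cx': 276.9714, 'cy': 206.3952, 'hand_eye': [[-0.001, -0.9682, -0.2502, 0.0677], [1.0, -0.001, -0.0001, -0.0003], [-0.0001, -0.2502, 0.9682, -0.1781], [0.0, 0.0, 0.0, 1.0]]}
```

View pics/scene0.png

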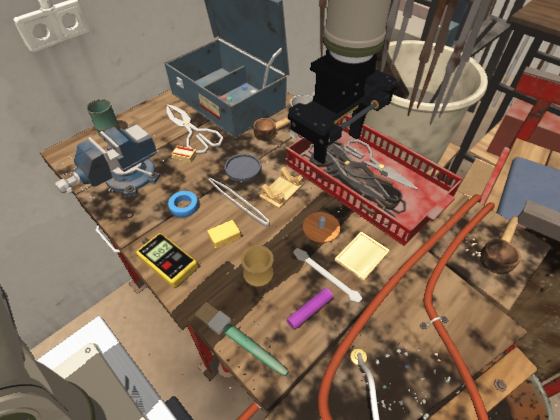

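View pics/side0.png

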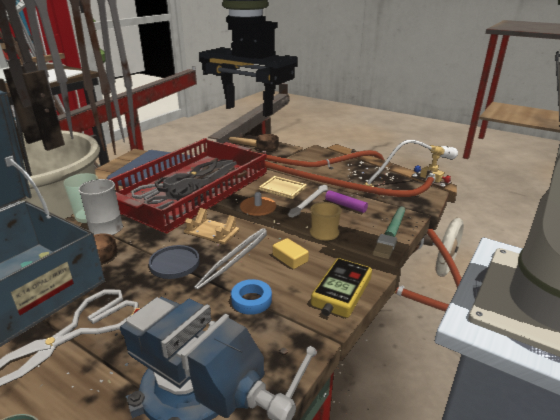

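View pics/wrist0.png

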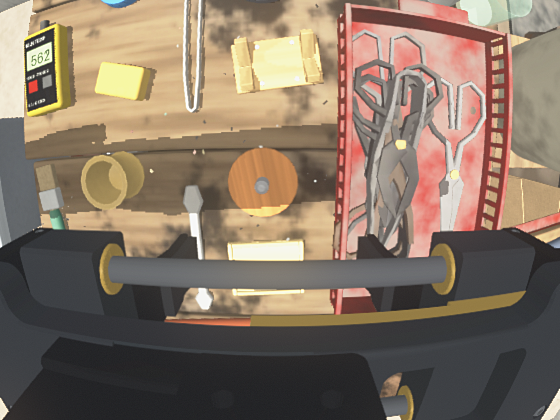

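The scene view shows tape (183,203), wax (224,234), mould (257,265), bar (311,308), cradle (281,188), dish (242,167), spindle (321,228) and tray (362,256). The wrist view is from above and has wax (123,81), mould (110,180), cradle (277,62), spindle (262,182) and tray (266,265). The red basket is on the +x side.

```bash
cat > h.py <<'E'
import cv2,numpy as np
from scipy.spatial.transform import Rotation as Ro
from bench import r,eyes
def ray(n,u,v,s=None):
    c=eyes.calibration(n);x=(u-c['cx'])/c['fx'];y=(v-c['cy'])/c['fy']
    if n!='wrist':
        R=np.array(c['R']);return -R.T@c['t'],R.T@np.array([x,y,1])
    a=np.hypot(x,y);k=np.sin(a)/max(a,1e-9);d=np.array([x*k,y*k,np.cos(a)])
    H=np.array(c['hand_eye']);T=Ro.from_quat(s['eef_rot'])
    return T.apply(H[:3,3])+s['ee_pos'],T.apply(H[:3,:3]@d)
def cast(n,uv,z,s=None):
    o,d=ray(n,*uv,s);return (o+d*(z-o[2])/d[2])[:2]
def blob(im,lo,hi,roi):
    x0,y0,x1,y1=roi;h=cv2.cvtColor(im,cv2.COLOR_BGR2HSV)
    m=np.zeros(im.shape[:2],np.uint8);m[y0:y1,x0:x1]=cv2.inRange(h,lo,hi)[y0:y1,x0:x1]
    m=cv2.morphologyEx(m,cv2.MORPH_OPEN,np.ones((3,3)))
    cs,_=cv2.findContours(m,cv2.RETR_EXTERNAL,cv2.CHAIN_APPROX_NONE)
    return max(cs,key=cv2.contourArea)[:,0,:].astype(float)
def cent(c):
    M=cv2.moments(c.astype(np.float32));return M['m10']/M['m00'],M['m01']/M['m00']
def ground(n,c,z,s=None): return np.array([cast(n,p,z,s) for p in c])*1000
def rect(P):
    return [np.round(a,1) for a in cv2.minAreaRect(P.astype(np.float32))]
E
python3 - <<'E'
from h import *
s=r.read_state()
S=cv2.imread('pics/scene0.png');D=cv2.imread('pics/side0.png');W=cv2.imread('pics/wrist0.png')
def rep(l,n,im,lo,hi,roi,z):
    try:
        c=blob(im,lo,hi,roi);u=cent(c);P=ground(n,c,z,s)
        print(l,n,'uv',np.round(u),'area',cv2.contourArea(c.astype(np.float32)),'pt',np.round(cast(n,u,z,s)*1000,1),'rect',rect(P))
    except Exception as e: print(l,n,e)
Y=((20,120,90),(35,255,255));B=((95,120,60),(115,255,255));P=((135,80,50),(160,255,255));O=((5,110,60),(18,255,255))
rep('wax','scene',S,*Y,(200,215,245,250),.013);rep('wax','side',D,*Y,(265,235,315,270),.013);rep('wax','wrist',W,*Y,(85,50,160,110),.013)
rep('tape','scene',S,*B,(160,185,205,222),.0095);rep('tape','side',D,*B,(225,275,280,318),.0095)
rep('bar','scene',S,*P,(280,280,340,335),.0125);rep('bar','side',D,*P,(315,185,375,217),.0125)
M=((18,60,40),(30,255,255))
rep('mould','scene',S,*M,(238,243,277,287),.028);rep('mould','wrist',W,*M,(75,148,150,214),.028)
rep('spin','scene',S,*O,(298,208,345,245),.006);rep('spin','wrist',W,*O,(224,140,302,220),.006)
rep('tray','scene',S,(15,30,170),(35,170,255),(330,228,395,285),.01)
rep('cradle','wrist',W,(12,30,150),(30,170,255),(228,20,330,100),.02)
rep('dish','scene',S,(90,0,0),(130,120,130),(220,150,265,183),.012)
for uv in[(121,72),(147,68)]:pass
print('vis tweez',[np.round(cast('scene',p,.005)*1000) for p in[(209,180),(268,222)]],'span',[np.round(cast('scene',p,.005)*1000) for p in[(297,255),(358,298)]])
print('basket L',[np.round(cast('wrist',p,.05,s)*1000) for p in[(345,10),(337,230)]])
big=np.hstack([cv2.resize(S[140:290,160:310],None,fx=2.6,fy=2.6,interpolation=cv2.INTER_CUBIC),cv2.resize(S[140:290,280:430],None,fx=2.6,fy=2.6,interpolation=cv2.INTER_CUBIC)]);cv2.imwrite('pics/crop1.png',big)
E
```

```text
wax scene uv [223. 232.] area 470.0 pt [439.5 134.4] rect [array([439.4, 132.1]), array([54.2, 64.2]), np.float64(74.0)]
wax side uv [290. 253.] area 653.0 pt [436.9 129.9] rect [array([438.5, 128.6]), array([59.4, 84.4]), np.float64(73.9)]
wax wrist uv [143.  84.] area 229.5 pt [464.4 122. ] rect [array([464.5, 122.1]), array([39.2, 11.7]), np.float64(76.1)]
tape scene uv [183. 204.] area 569.0 pt [427.  268.1] rect [array([428.1, 268.6]), array([80.1, 64.7]), np.float64(55.5)]
tape side uv [251. 296.] area 1077.5 pt [426.2 268. ] rect [array([428.2, 267.2]), array([65.6, 82.8]), np.float64(34.7)]
bar scene uv [310. 308.] area 637.0 pt [ 442.  -117.7] rect [array([ 444.1, -117.7]), array([ 25.9, 105.7]), np.float64(86.0)]
bar side uv [346. 201.] area 400.5 pt [ 441.  -117.3] rect [array([ 444.4, -117.8]), array([ 47.5, 117.1]), np.float64(85.3)]
mould scene uv [257. 265.] area 1031.0 pt [429.2  13.9] rect [array([428. ,  15.1]), array([93.4, 63.1]), np.float64(46.0)]
mould wrist uv [112. 179.] area 2817.0 pt [423.2  10.2] rect [array([421.8,   7.5]), array([95.1, 69.2]), np.float64(5.9)]
spin scene uv [320. 228.] area 1012.5 pt [602.7  -1.3] rect [array([ 6.045e+02, -1.000e-01]), array([90.5, 89.6]), np.float64(33.2)]
spin wrist uv [262. 179.] area 3436.0 pt [606.7   3.2] rect [array([606.6,   4.6]), array([82.3, 73.1]), np.float64(0.6)]
tray scene uv [365. 256.] area 1564.0 pt [ 610.8 -118.9] rect [array([ 613.5, -127.2]), array([105.1, 105.3]), np.float64(2.3)]
cradle wrist uv [278.  60.] area 7462.0 pt [625.2 140.1] rect [array([626.1, 143.1]), array([113.7,  94.3]), np.float64(0.0)]
dish scene uv [242. 167.] area 557.0 pt [604.6 260.2] rect [array([604.8, 259.7]), array([90.2, 82.8]), np.float64(45.2)]
vis tweez [array([520., 290.]), array([533.,  92.])] span [array([515., -15.]), array([ 527., -167.])]
basket L [array([695., 193.]), array([690., -45.])]
```

View pics/crop1.png

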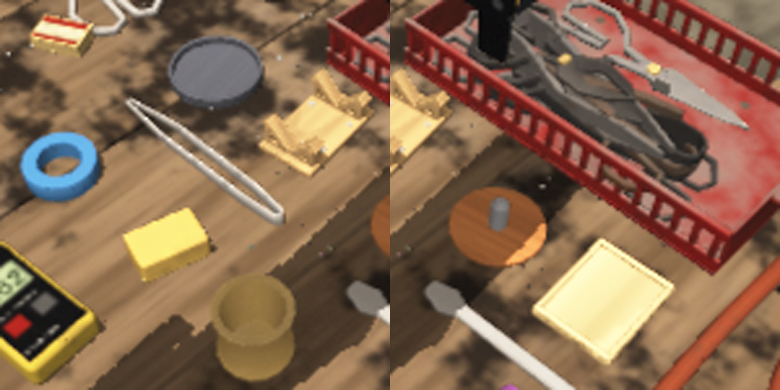

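Crops: the cradle's V runs roughly along x. Wax and bar both lie roughly along x too, so the jaws should be along y for all four. I'll turn the tool 90° and take a closer wrist view from above.

```bash
python3 -m inch '{"translation":[[0.4,0.4,0.45],[0.65,0.7,0.45],[0.65,0.7,0.45],[0.65,0.7,0.45],[0.65,0.7,0.45],[0.65,0.7,0.45],[0.65,0.7,0.45],[0.65,0.7,0.45]],"rot":[[0,0,0.14],[0,0,0.28],[0,0,0.42],[0,0,0.56],[0,0,0.7],[0,0,0.84],[0,0,0.98],[0,0,1]],"jaw":[87,87,87,87,87,87,87,87]}' && python3 -m inch '{"translation":[[0,0,0],[0,0,0],[0,0,0],[0,0,0],[0,0,0],[0,0,0]],"rot":[[0,0,0.14],[0,0,0.28],[0,0,0.42],[0,0,0.5],[0,0,0.5],[0,0,0.5]],"jaw":[87,87,87,87,87,87]}' && python3 - <<'E'
from h import *
import json
s=r.read_state();print(s['time'],s['ee_pos'],s['eef_rot'],s['joint_positions'])
im=eyes.camera('wrist');cv2.imwrite('pics/w1.png',im)
json.dump({k:np.array(s[k]).tolist() for k in('ee_pos','eef_rot')},open('w1.json','w'))
cv2.imwrite('pics/w1v.png',cv2.resize(im,None,fx=1.42,fy=1.42,interpolation=cv2.INTER_CUBIC))
E
```

```text
time: 0.95
ee_pos: [0.6896, 0.0699, 0.2505]
eef_rot: [0.257, 0.966, -0.001, -0.0]
ft_force: [0.9, -0.2, -0.6]
width: 0.0869
time: 1.55
ee_pos: [0.6895, 0.0699, 0.2503]
eef_rot: [0.001, 1.0, -0.001, -0.001]
ft_force: [-0.1, 0.6, 0.1]
width: 0.0868
1.55 [0.68949347 0.06988186 0.2502791 ] [ 8.49477530e-04  9.99999281e-01 -6.74551172e-04 -5.12159652e-04] [ 0.04056388  0.4924839  -0.32245619  1.1657405   0.15176805  1.50716402
  1.31341296]
```

View pics/w1v.png

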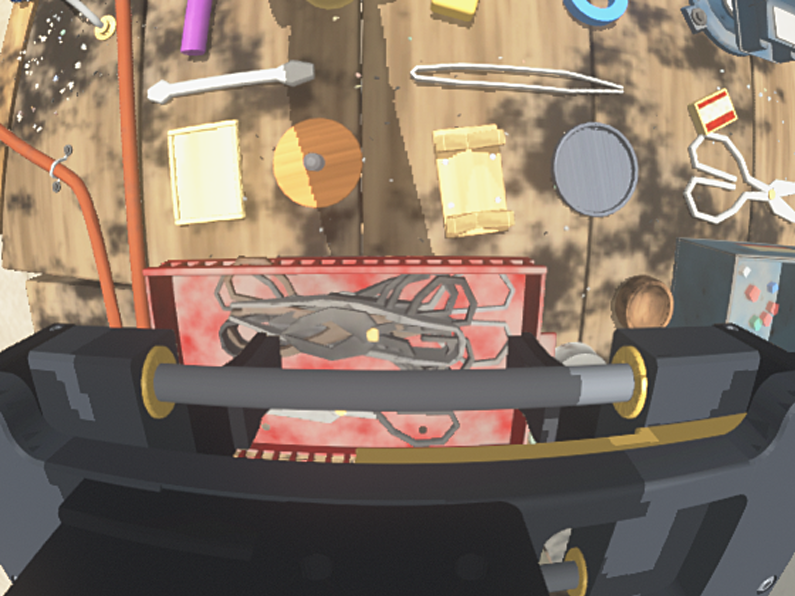

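The view shows the tray (207,172), spindle (317,162), cradle (473,180) and dish (595,168) clearly, in 1.42x pixels. I'll measure these, then hover over the pick column.

```bash
python3 -m inch '{"translation":[[-0.5,0,0],[-1,0,0],[-1,0,0],[-1,0,0]],"rot":[[0,0,0],[0,0,0],[0,0,0],[0,0,0]],"jaw":[87,87,87,87]}' && python3 -m inch '{"translation":[[-0.5,0,0],[-0.7,0,0],[-0.7,0,0],[-0.7,0,0],[-0.7,0,0]],"rot":[[0,0,0],[0,0,0],[0,0,0],[0,0,0],[0,0,0]],"jaw":[87,87,87,87,87]}' && python3 - <<'E'
from h import *
import json
s=json.load(open('w1.json'));W=cv2.imread('pics/w1.png')
def roi(*a): return [int(v/1.42) for v in a]
def circ(c,z):
    P=ground('wrist',cv2.convexHull(c.astype(np.float32))[:,0],z,s);return np.round(cv2.minEnclosingCircle(P.astype(np.float32))[0],1),cv2.minEnclosingCircle(P.astype(np.float32))[1],np.round(cent(P),1)
print('dish',circ(blob(W,(90,0,0),(140,130,150),roi(545,115,645,222)),.012))
c=blob(W,(4,90,50),(20,255,255),roi(266,112,368,214));print('spin',circ(c,.006))
c=blob(W,(15,30,150),(35,170,255),roi(160,112,252,232));print('tray',rect(ground('wrist',c,.01,s)))
c=blob(W,(12,30,140),(35,190,255),roi(425,115,520,245));print('cradle',rect(ground('wrist',c,.03,s)))
a=W[75:175,300:370];a=cv2.resize(a,None,fx=5.5,fy=5.5,interpolation=cv2.INTER_CUBIC)
s=r.read_state();print(s['time'],s['ee_pos'])
im=eyes.camera('wrist');cv2.imwrite('pics/w2.png',im);json.dump({k:np.array(s[k]).tolist() for k in('ee_pos','eef_rot')},open('w2.json','w'))
b=cv2.resize(im,None,fx=.74,fy=.74);o=np.zeros((550,385+b.shape[1],3),np.uint8);o[:a.shape[0],:a.shape[1]]=a;o[:b.shape[0],385:]=b;cv2.imwrite('pics/v2.png',o);print(o.shape)
E
```

```text
time: 2.0
ee_pos: [0.5889, 0.0697, 0.251]
eef_rot: [0.002, 1.0, -0.001, 0.0]
ft_force: [0.8, 0.5, 0.6]
width: 0.0873
time: 2.5
ee_pos: [0.5202, 0.0696, 0.2512]
eef_rot: [0.002, 1.0, -0.001, 0.0]
ft_force: [0.3, 0.1, 0.6]
width: 0.087
dish (array([566.4, 256.5]), 2.7797861099243164, array([566.4, 256.5]))
spin (array([ 6.063e+02, -4.000e-01]), 42.64117431640625, array([603.5,  10.2]))
tray [array([ 633.8, -113.1]), array([98.4, 64.7]), np.float64(87.2)]
cradle [array([621.5, 137.7]), array([114. ,  84.1]), np.float64(0.8)]
2.5 [0.5202249  0.06960421 0.25119018]
(550, 799, 3)
```

View pics/v2.png

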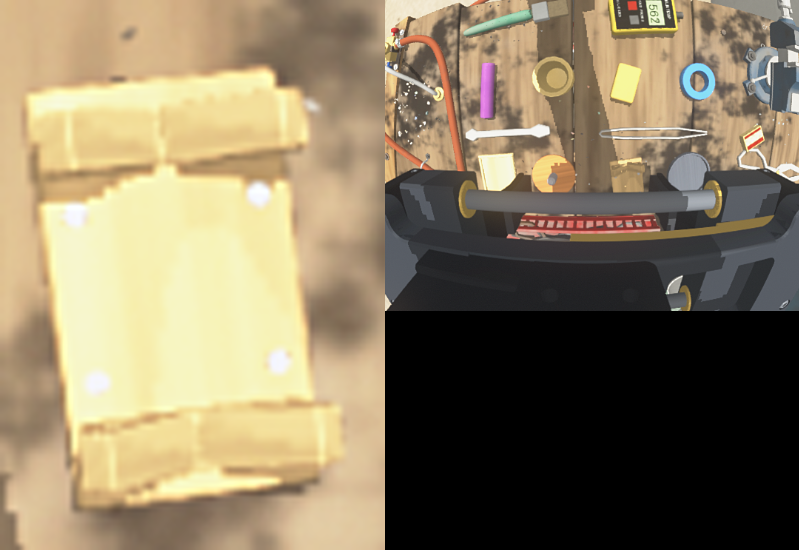

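```bash
python3 - <<'E'
from h import *
import json
s1=json.load(open('w1.json'));s=json.load(open('w2.json'));W=cv2.imread('pics/w1.png');V=cv2.imread('pics/w2.png')
Q=ground('wrist',[(300+x/5.5,75+y/5.5) for x,y in[(76,214),(97,382),(260,194),(280,360)]],.008,s1);print('cradle screws',Q.round(1).tolist(),Q.mean(0),np.degrees(np.arctan2(*(Q[1]-Q[0]+Q[3]-Q[2])[::-1])))
Q=ground('wrist',[(300+x/5.5,75+y/5.5) for x,y in[(25,95),(300,88),(82,510),(343,460)]],.036,s1);print('cheeks',Q.round(1).tolist(),Q.mean(0))
Q=ground('wrist',[(x/1.42,y/1.42) for x,y in[(168,133),(238,120),(245,217),(178,225)]],.01,s1);print('tray',Q.round(1).tolist(),Q.mean(0),np.degrees(np.arctan2(*(Q[2]-Q[1]+Q[3]-Q[0])[::-1])))
Q=ground('wrist',[(x/1.42,y/1.42) for x,y in[(553,168),(638,168),(595,123),(595,215)]],.012,s1);print('dish',Q.round(1).tolist(),Q[:2].mean(0),Q[2:].mean(0))
h=cv2.cvtColor(V,cv2.COLOR_BGR2HSV)
def roi(a,b,c,d): return [max(0,int((a-385)/.74)),int(b/.74),int((c-385)/.74),int(d/.74)]
for n,lo,hi,R,z in[('wax',(20,90,60),(35,255,255),(606,58,648,108),.024),('bar',(135,60,40),(165,255,255),(475,55,500,125),.0125),('tape',(95,100,40),(120,255,255),(675,55,720,105),.017),('mould',(16,70,30),(32,255,255),(525,48,580,102),.055)]:
    try:
        c=blob(V,lo,hi,roi(*R));P=ground('wrist',c,z,s);print(n,rect(P),'circ',np.round(cv2.minEnclosingCircle(P.astype(np.float32))[0],1),round(cv2.minEnclosingCircle(P.astype(np.float32))[1],1))
    except Exception as e: print(n,e)
o=cv2.resize(V[60:150,110:470],None,fx=2.2,fy=2.2,interpolation=cv2.INTER_CUBIC);o2=cv2.resize(W[70:165,105:470],None,fx=2.17,fy=2.17,interpolation=cv2.INTER_CUBIC)
w=min(o.shape[1],o2.shape[1]);cv2.imwrite('pics/v3.png',np.vstack([o[:,:w],o2[:,:w]]))
E
```

```text
cradle screws [[607.2, 116.6], [646.9, 121.9], [601.2, 160.4], [640.7, 165.9]] [624.01816132 141.1839574 ] 7.791950544642539
cheeks [[582.1, 102.3], [578.3, 163.3], [673.7, 115.5], [661.6, 174.8]] [623.91787767 138.98769452]
tray [[568.4, -148.7], [563.1, -74.4], [655.0, -69.8], [659.7, -141.5]] [ 611.55744762 -108.60522457] 3.710343239390968
dish [[609.1, 217.3], [602.4, 309.4], [562.7, 260.4], [651.5, 262.9]] [605.74931564 263.36633407] [607.12252923 261.63658247]
wax [array([435.7, 128.8]), array([41.2, 62.5]), np.float64(74.9)] circ [436.1 129.1] 35.1
bar [array([ 441.2, -118.9]), array([ 27.3, 102. ]), np.float64(85.9)] circ [ 440.9 -121.8] 51.5
tape [array([425.3, 266.2]), array([67. , 68.3]), np.float64(25.9)] circ [425.  264.3] 35.7
mould [array([421.4,   9.7]), array([85.9, 86.9]), np.float64(89.2)] circ [421.4   9.7] 61.1
```

View pics/v3.png

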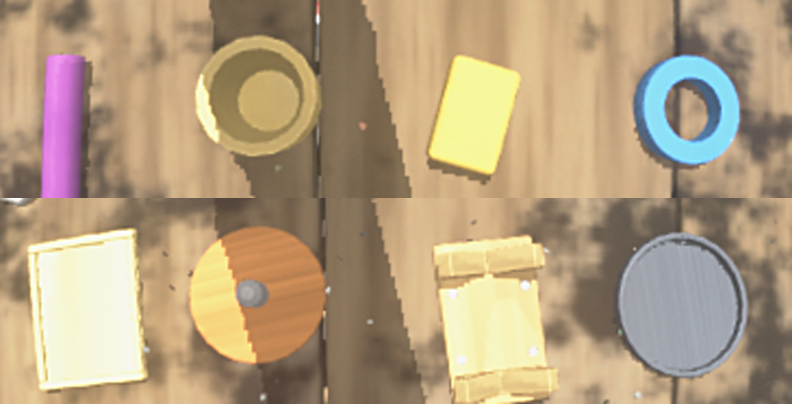

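The crop confirms the shapes: mould lip circle centred at (257,96), tray corners (28,245) (136,229) (146,380) (40,390), and the cradle tilted a few degrees. I'll refine the tray and mould from this and move to the wax.

```bash
python3 - <<'E'
from h import *
import json
s1=json.load(open('w1.json'));s=json.load(open('w2.json'))
Q=ground('wrist',[(105+x/2.17,70+(y-198)/2.17) for x,y in[(28,245),(136,229),(146,380),(40,390)]],.01,s1);print('tray',Q.round(1).tolist(),Q.mean(0),np.degrees(np.arctan2(*(Q[2]-Q[1]+Q[3]-Q[0])[::-1])),np.degrees(np.arctan2(*(Q[1]-Q[0]+Q[2]-Q[3])[::-1]))-90)
Q=ground('wrist',[(110+x/2.2,60+y/2.2) for x,y in[(196,96),(319,96),(257.5,35),(257.5,157)]],.055,s);print('mould',Q.round(1).tolist(),Q[:2].mean(0),Q[2:].mean(0))
E
python3 -m inch '{"translation":[[-0.3,0.2,-0.35],[-0.6,0.4,-0.7],[-0.85,0.59,-1],[-0.85,0.59,-1],[-0.85,0.59,-1],[-0.85,0.59,-1]],"rot":[[0,0,-0.12],[0,0,-0.25],[0,0,-0.25],[0,0,-0.25],[0,0,-0.25],[0,0,-0.25]],"jaw":[87,87,87,87,87,87]}'
```

```text
tray [[565.5, -149.4], [562.8, -74.3], [656.4, -70.2], [659.6, -144.6]] [ 611.08191763 -109.62151057] 2.7108482798941598 2.2596381066330906
mould [[425.6, -20.6], [428.1, 44.4], [394.6, 12.6], [459.3, 11.8]] [426.83227308  11.88243965] [426.96181099  12.16527646]
time: 3.15
ee_pos: [0.4367, 0.1284, 0.152]
eef_rot: [0.133, 0.991, -0.0, 0.001]
ft_force: [-0.2, 0.7, 0.2]
width: 0.0865
```

```bash
python3 -m inch '{"translation":[[0,0,-0.4],[0,0,-0.8],[0,0,-1],[0,0,-1]],"rot":[[0,0,0],[0,0,0],[0,0,0],[0,0,0]],"jaw":[87,87,87,87]}' && python3 -m inch '{"translation":[[0,0,-0.2],[0,0,-0.36],[0,0,-0.36],[0,0,-0.36],[0,0,-0.36],[0,0,-0.36],[0,0,-0.36],[0,0,-0.36],[0,0,-0.36]],"rot":[[0,0,0],[0,0,0],[0,0,0],[0,0,0],[0,0,0],[0,0,0],[0,0,0],[0,0,0],[0,0,0]],"jaw":[87,87,87,35,35,35,35,35,35]}' 15
```

```text
time: 3.55
ee_pos: [0.4363, 0.1275, 0.0503]
eef_rot: [0.134, 0.991, -0.001, -0.001]
ft_force: [0.3, -0.2, 0.5]
width: 0.0869
time: 4.45
ee_pos: [0.4364, 0.1275, 0.0144]
eef_rot: [0.134, 0.991, -0.001, -0.001]
ft_force: [-0.6, 0.6, -0.4]
width: 0.0472
```

```bash
python3 -m inch '{"translation":[[0,0,0],[0,0,0],[0,0,0],[0,0,0],[0,0,0.3],[0,0,0.7],[0,0,1],[0,0,1]],"rot":[[0,0,0],[0,0,0],[0,0,0],[0,0,0],[0,0,0],[0,0,0],[0,0,0],[0,0,0]],"jaw":[35,35,35,35,35,35,35,35]}' 15
```

```text
time: 5.25
ee_pos: [0.4388, 0.1283, 0.1184]
eef_rot: [0.134, 0.991, 0.0, 0.002]
ft_force: [0.2, -0.0, -1.1]
width: 0.0351
```

The width ran on to the commanded 35 mm, so the wax probably isn't held. I'll look.

```bash
python3 - <<'E'
from h import *
s=r.read_state();W=eyes.camera('wrist');S=eyes.camera('scene');D=eyes.camera('side')
a=cv2.resize(W[60:380,100:460],(400,356));b=cv2.resize(S[150:330,140:340],(400,360),interpolation=cv2.INTER_CUBIC)
d=cv2.resize(D[150:350,200:400],(400,400));
cv2.imwrite('pics/v4.png',np.hstack([a[:356],b[:356]]))
for n,im in(('scene',S),('side',D)):
    c=blob(im,(20,120,90),(35,255,255),(200,210,260,255) if n=='scene' else (260,225,320,280));print(n,cent(c),cv2.contourArea(c.astype(np.float32)),cast(n,cent(c),.013))
E
```

```text
scene (214.67277167277166, 233.76923076923077) 136.5 [0.42361007 0.14489704]
side (290.42571582928144, 253.14208535926525) 617.0 [0.4356765  0.13089663]
```

View pics/v4.png

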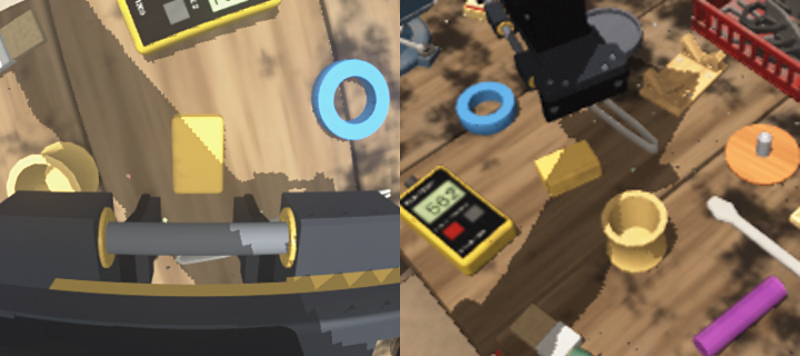

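The wax is still on the bench at its place, between the finger lines, so the grip slipped off. I'll retry lower and firmer, checking the width before lifting.

```bash
python3 -m inch '{"translation":[[-0.02,0,0],[-0.02,0,0],[-0.02,0,0],[-0.02,0,-0.2],[-0.02,0,-0.5],[-0.02,0,-0.8],[-0.02,0,-1],[-0.02,0,-1]],"rot":[[0,0,0],[0,0,0],[0,0,0],[0,0,0],[0,0,0],[0,0,0],[0,0,0],[0,0,0]],"jaw":[87,87,87,87,87,87,87,87]}' 30 && python3 -m inch '{"translation":[[0,0,-0.05],[0,0,-0.05],[0,0,-0.05],[0,0,-0.05],[0,0,-0.05],[0,0,-0.05],[0,0,-0.05],[0,0,-0.05],[0,0,-0.05],[0,0,-0.05]],"rot":[[0,0,0],[0,0,0],[0,0,0],[0,0,0],[0,0,0],[0,0,0],[0,0,0],[0,0,0],[0,0,0],[0,0,0]],"jaw":[87,30,30,30,30,30,30,30,30,30]}' 30 && python3 -m inch '{"translation":[[0,0,0],[0,0,0]],"rot":[[0,0,0],[0,0,0]],"jaw":[30,30]}' 30
```

```text
time: 6.2
ee_pos: [0.4318, 0.1267, 0.0113]
eef_rot: [0.134, 0.991, -0.002, -0.004]
ft_force: [-0.0, -1.1, -0.3]
width: 0.0853
time: 7.2
ee_pos: [0.432, 0.1269, 0.0065]
eef_rot: [0.134, 0.991, -0.002, -0.003]
ft_force: [-0.0, 0.5, 2.6]
width: 0.0391
time: 7.4
ee_pos: [0.432, 0.1269, 0.0065]
eef_rot: [0.134, 0.991, -0.002, -0.003]
ft_force: [0.7, 1.4, 0.8]
width: 0.039
```

```bash
python3 -m inch '{"translation":[[0,0,0.1],[0,0,0.3],[0,0,0.6],[0,0,0.9],[0,0,0.9],[0,0,0.9]],"rot":[[0,0,0],[0,0,0],[0,0,0],[0,0,0],[0,0,0],[0,0,0]],"jaw":[30,30,30,30,30,30]}' 30
```

```text
time: 8.0
ee_pos: [0.4323, 0.1268, 0.0971]
eef_rot: [0.134, 0.991, -0.002, -0.003]
ft_force: [-0.7, -0.1, -0.5]
width: 0.039
```

```bash
python3 -m inch '{"translation":[[0.2,-0.3,0],[0.5,-0.7,0],[0.6,-0.8,0],[0.6,-0.8,0]],"rot":[[0,0,0.08],[0,0,0.15],[0,0,0.15],[0,0,0.15]],"jaw":[30,30,30,30]}' && python3 -m inch '{"translation":[[0.3,-0.4,0],[0.6,-0.8,0],[0.6,-0.8,0]],"rot":[[0,0,0.08],[0,0,0.15],[0,0,0.15]],"jaw":[30,30,30]}' && python3 -m inch '{"translation":[[0.3,-0.4,0],[0.5,-0.7,0],[0.55,-0.77,0],[0.55,-0.77,0],[0.55,-0.77,0]],"rot":[[0,0,0],[0,0,0],[0,0,0],[0,0,0],[0,0,0]],"jaw":[30,30,30,30,30]}'
python3 - <<'E'
from h import *
import json
s=r.read_state();W=eyes.camera('wrist');S=eyes.camera('scene')
json.dump({k:np.array(s[k]).tolist() for k in('ee_pos','eef_rot')},open('w3.json','w'));cv2.imwrite('pics/w3.png',W)
a=cv2.resize(W[130:330,170:420],(400,320));b=cv2.resize(S[150:310,260:460],(400,320),interpolation=cv2.INTER_CUBIC)
cv2.imwrite('pics/v5.png',np.hstack([a,b]))
E
```

```text
time: 8.4
ee_pos: [0.4924, 0.0446, 0.0958]
eef_rot: [0.058, 0.998, -0.002, -0.004]
ft_force: [-1.4, 0.6, -0.2]
width: 0.0393
time: 8.7
ee_pos: [0.5537, -0.0404, 0.0946]
eef_rot: [-0.019, 1.0, -0.003, -0.004]
ft_force: [0.1, 0.5, -0.4]
width: 0.0393
time: 9.2
ee_pos: [0.6079, -0.115, 0.0939]
eef_rot: [-0.02, 1.0, -0.002, -0.005]
ft_force: [0.8, 1.7, 0.2]
width: 0.0391
```

View pics/v5.png

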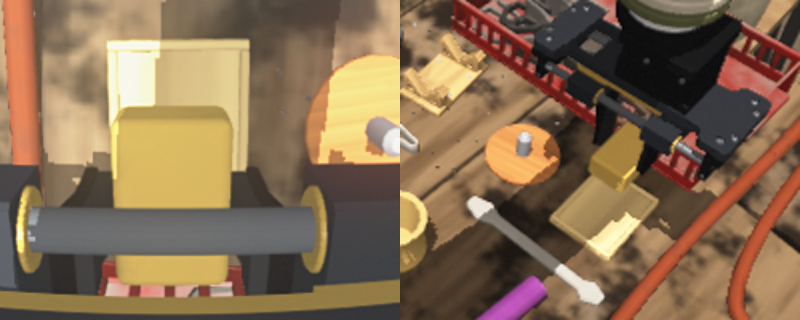

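The wax is held. The tray's near edge runs (107,42) to (249,42) and the wax's near top edge (117,107) to (230,107) in the crop. I'll cast both.

```bash
python3 - <<'E'
from h import *
import json
s=json.load(open('w3.json'))
f=lambda x,y:(170+x*.625,130+y*.625)
Q=ground('wrist',[f(107,42),f(249,42)],.01,s);print('tray edge',Q.round(1).tolist(),Q.mean(0),'ctr',Q.mean(0)+[47,2])
Q=ground('wrist',[f(117,107),f(230,107)],.113,s);print('wax edge',Q.round(1).tolist(),Q.mean(0),'ctr',Q.mean(0)+[32,0])
Q=ground('wrist',[f(111,150),f(234,150)],.105,s);print('wax sides',Q.round(1).tolist())
E
```

```text
tray edge [[565.9, -150.0], [563.0, -77.9]] [ 564.41385299 -113.93740578] ctr [ 611.41385299 -111.93740578]
wax edge [[576.6, -133.6], [575.2, -98.0]] [ 575.93306562 -115.83710376] ctr [ 607.93306562 -115.83710376]
wax sides [[593.4, -136.3], [591.7, -94.7]]
```

```bash
python3 -m inch '{"translation":[[0.03,0.045,-0.2],[0.03,0.045,-0.4],[0.03,0.045,-0.6],[0.03,0.045,-0.66],[0.03,0.045,-0.7],[0.03,0.045,-0.7],[0.03,0.045,-0.7]],"rot":[[0,0,0],[0,0,0],[0,0,0],[0,0,0],[0,0,0],[0,0,0],[0,0,0]],"jaw":[30,30,30,30,30,30,30]}' && python3 -m inch '{"translation":[[0,0,-0.02],[0,0,-0.04],[0,0,-0.04]],"rot":[[0,0,0],[0,0,0],[0,0,0]],"jaw":[30,30,30]}'
```

```text
time: 10.0
ee_pos: [0.6117, -0.1105, 0.0255]
eef_rot: [-0.02, 1.0, -0.003, -0.003]
ft_force: [0.1, -1.0, -0.1]
width: 0.0393
time: 10.3
ee_pos: [0.6117, -0.1105, 0.0215]
eef_rot: [-0.02, 1.0, -0.003, -0.004]
ft_force: [0.1, 0.3, -0.8]
width: 0.0394
```

```bash
python3 -m inch '{"translation":[[0,0,-0.015],[0,0,-0.03],[0,0,-0.03]],"rot":[[0,0,0],[0,0,0],[0,0,0]],"jaw":[30,30,30]}'
```

```text
time: 10.6
ee_pos: [0.6115, -0.1105, 0.0181]
eef_rot: [-0.02, 1.0, -0.003, -0.004]
ft_force: [0.3, 1.1, -0.5]
width: 0.0392
```

```bash
python3 -m inch '{"translation":[[0,0,-0.015],[0,0,-0.03],[0,0,-0.03]],"rot":[[0,0,0],[0,0,0],[0,0,0]],"jaw":[30,30,30]}'
```

```text
time: 10.9
ee_pos: [0.6113, -0.1105, 0.0149]
eef_rot: [-0.02, 1.0, -0.003, -0.004]
ft_force: [0.0, -0.0, -0.9]
width: 0.0391
```

```bash
python3 -m inch '{"translation":[[0,0,0],[0,0,0],[0,0,0],[0,0,0],[0,0,0.1],[0,0,0.4],[0,0,0.8],[0,0,1]],"rot":[[0,0,0],[0,0,0],[0,0,0],[0,0,0],[0,0,0],[0,0,0],[0,0,0],[0,0,0]],"jaw":[50,50,50,50,50,87,87,87]}' && python3 -m inch '{"translation":[[-0.3,0,0.2],[-0.6,0,0.2],[-0.6,0,0.2],[-0.6,0,0.2]],"rot":[[0,0,0],[0,0,0],[0,0,0],[0,0,0]],"jaw":[87,87,87,87]}'
python3 - <<'E'
from h import *
S=eyes.camera('scene');W=eyes.camera('wrist')
a=cv2.resize(W[100:330,120:420],(400,307));b=cv2.resize(S[150:310,260:460],(400,307),interpolation=cv2.INTER_CUBIC)
cv2.imwrite('pics/v6.png',np.hstack([a,b]))
E
```

```text
time: 11.7
ee_pos: [0.6128, -0.1105, 0.1192]
eef_rot: [-0.02, 1.0, -0.003, -0.002]
ft_force: [1.5, 0.1, 0.5]
width: 0.0665
time: 12.1
ee_pos: [0.5529, -0.1107, 0.1403]
eef_rot: [-0.02, 1.0, -0.003, -0.001]
ft_force: [0.7, 0.0, 0.8]
width: 0.0862
```

View pics/v6.png

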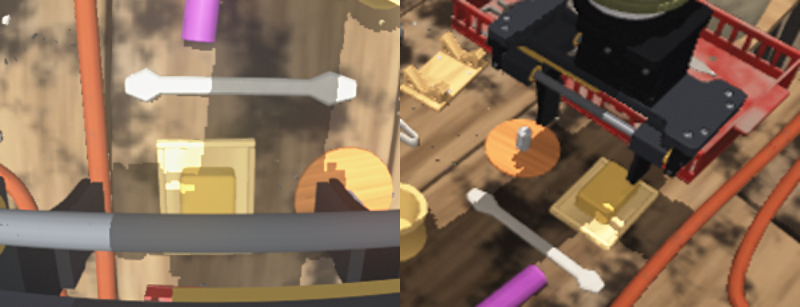

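The wax lies inside the tray. Bar next.

```bash
python3 -m inch '{"translation":[[-0.4,-0.04,0],[-0.8,-0.08,0],[-1,-0.08,-0.3],[-1,-0.08,-0.4],[-1,-0.08,-0.4]],"rot":[[0,0,-0.107],[0,0,-0.107],[0,0,-0.107],[0,0,-0.107],[0,0,-0.107]],"jaw":[87,87,87,87,87]}' && python3 -m inch '{"translation":[[-0.11,0,-0.2],[-0.11,0,-0.5],[-0.11,0,-0.8],[-0.11,0,-0.8],[-0.11,0,-0.8]],"rot":[[0,0,0],[0,0,0],[0,0,0],[0,0,0],[0,0,0]],"jaw":[87,87,87,87,87]}'
```

```text
time: 12.7
ee_pos: [0.4533, -0.1181, 0.0985]
eef_rot: [0.036, 0.999, -0.002, -0.003]
ft_force: [0.1, 0.2, 0.6]
width: 0.0865
time: 13.2
ee_pos: [0.4436, -0.1178, 0.0193]
eef_rot: [0.035, 0.999, -0.002, -0.003]
ft_force: [0.6, -0.2, 0.7]
width: 0.0871
```

```bash
python3 -m inch '{"translation":[[0,0,-0.05],[0,0,-0.09],[0,0,-0.09],[0,0,-0.09],[0,0,-0.09],[0,0,-0.09],[0,0,-0.09],[0,0,-0.09],[0,0,-0.09],[0,0,-0.09],[0,0,-0.09],[0,0,-0.09],[0,0,-0.09],[0,0,-0.09],[0,0,-0.09],[0,0,-0.09]],"rot":[[0,0,0],[0,0,0],[0,0,0],[0,0,0],[0,0,0],[0,0,0],[0,0,0],[0,0,0],[0,0,0],[0,0,0],[0,0,0],[0,0,0],[0,0,0],[0,0,0],[0,0,0],[0,0,0]],"jaw":[87,87,15,15,15,15,15,15,15,15,15,15,15,15,15,15]}' 30 && python3 -m inch '{"translation":[[0,0,0.1],[0,0,0.3],[0,0,0.6],[0,0,0.9],[0,0,1],[0,0,1]],"rot":[[0,0,0],[0,0,0],[0,0,0],[0,0,0],[0,0,0],[0,0,0]],"jaw":[15,15,15,15,15,15]}' 30
```

```text
time: 14.8
ee_pos: [0.4436, -0.1178, 0.0103]
eef_rot: [0.035, 0.999, -0.002, -0.003]
ft_force: [0.0, -0.1, -0.3]
width: 0.0152
time: 15.4
ee_pos: [0.4447, -0.1181, 0.1121]
eef_rot: [0.035, 0.999, -0.003, -0.001]
ft_force: [0.0, 0.3, -0.9]
width: 0.0153
```

The width again ran to the commanded value, so the bar isn't held. I'll look and check the fingertip height against the cameras.

```bash
python3 - <<'E'
from h import *
s=r.read_state();S=eyes.camera('scene');D=eyes.camera('side')
for n,im in(('scene',S),('side',D)):
    c=eyes.calibration(n);
    for dz in(-.011,.008):
        X=np.array(s['ee_pos'])+[0,0,dz];p=np.array(c['R'])@X+c['t'];uv=(c['fx']*p[0]/p[2]+c['cx'],c['fy']*p[1]/p[2]+c['cy']);print(n,dz,np.round(uv,1))
    cv2.imwrite(f'pics/{n}7.png',im)
a=cv2.resize(S[190:350,220:400],(450,400),interpolation=cv2.INTER_CUBIC);b=cv2.resize(D[100:260,290:430],(350,400),interpolation=cv2.INTER_CUBIC)
cv2.imwrite('pics/v7.png',np.hstack([a,b]))
E
```

```text
scene -0.011 [313.9 284. ]
scene 0.008 [314.7 278.4]
side -0.011 [348. 165.]
side 0.008 [348.7 157. ]
```

View pics/v7.png

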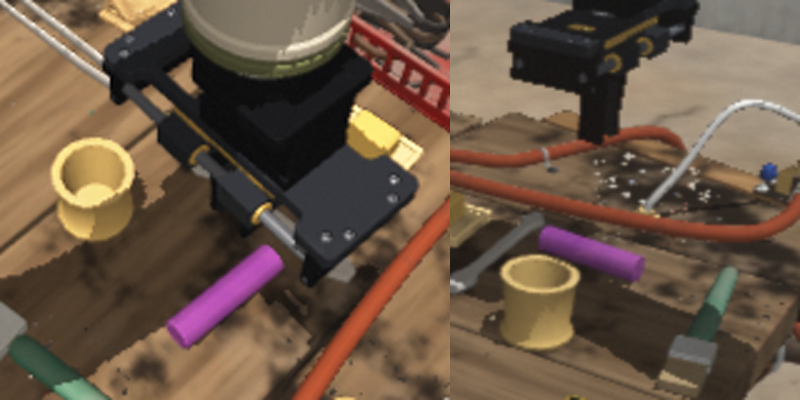

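The bar is untouched and the fingertips look clearly higher than reported: in the side view the tip is at row ~155, predicted 165. I'll quantify this using both views from the open and closed states.

```bash
python3 - <<'E'
from h import *
def proj(n,X):
    c=eyes.calibration(n);p=np.array(c['R'])@X+c['t'];return c['fx']*p[0]/p[2]+c['cx'],c['fy']*p[1]/p[2]+c['cy']
# finger tip outlines: predicted lowest row of box corners vs lowest dark row seen
for f,P,yaw,half in(('0',(.6246,0,.2057),0,[(.0435,.0585),(-.0585,-.0435)]),('7',(.4447,-.1181,.1121),1,[(-.0226,.0226)])):
    for n in('scene','side'):
        im=cv2.imread(f'pics/{n}{f}.png');g=im.max(2)
        for a,b in half:
            C=[np.array(P)+((j,w,-.011) if yaw==0 else (w,j,-.011)) for j in(a,b) for w in(-.0095,.0095)]
            uv=np.array([proj(n,c) for c in C]);u0,u1=int(uv[:,0].min()),int(uv[:,0].max())+1;vm=uv[:,1].max()
            lows=[]
            for u in range(u0,u1+1):
                col=np.where(g[int(vm)-45:int(vm)+15,u]<45)[0];lows.append(int(col.max()+vm-45) if len(col) else -1)
            print(f,n,(round(a*1e3),round(b*1e3)),'cols',u0,u1,'pred low',round(vm,1),'seen',lows)
E
```

```text
0 scene (44, 58) cols 345 359 pred low 150.9 seen [112, 112, 111, 110, 134, 135, 135, 136, 137, 137, 138, 138, 137, 137, 135]
0 scene (-58, -44) cols 310 324 pred low 177.8 seen [141, 141, 142, 143, 158, 159, 159, 165, 166, 165, 176, 165, 163, 163, 165]
0 side (44, 58) cols 224 236 pred low 121.0 seen [92, 97, 104, 107, 107, 107, 107, 106, 106, 106, -1, -1, -1]
0 side (-58, -44) cols 263 275 pred low 129.9 seen [143, 143, 143, 143, 115, 115, 115, 114, 113, 113, 93, 88, 143]
7 scene (-23, 23) cols 300 328 pred low 296.0 seen [-1, -1, 299, 301, 302, 301, 300, 300, 299, 299, 298, 297, 296, 294, 293, 293, 292, 292, 291, 289, 283, 282, 281, 280, 279, 308, 309, 309, 309]
7 side (-23, 23) cols 339 357 pred low 169.5 seen [135, 136, 153, 154, 154, 155, 155, 156, 156, 157, 157, 156, 153, 152, 153, 153, 153, 152, 143]
```

The tips are about 20 mm higher than nominal in both views, and the wax grip near its top agrees with that. I'll regrasp lower, watching the force.

```bash
python3 -m inch '{"translation":[[-0.02,0,0],[-0.02,0,0],[-0.02,0,0],[-0.02,0,0],[-0.02,0,0],[-0.02,0,-0.3],[-0.02,0,-0.6],[-0.02,0,-0.9],[-0.02,0,-1],[-0.02,0,-1]],"rot":[[0,0,0],[0,0,0],[0,0,0],[0,0,0],[0,0,0],[0,0,0],[0,0,0],[0,0,0],[0,0,0],[0,0,0]],"jaw":[87,87,87,87,87,87,87,87,87,87]}' 30 && python3 -m inch '{"translation":[[0,0,-0.05],[0,0,-0.1],[0,0,-0.1]],"rot":[[0,0,0],[0,0,0],[0,0,0]],"jaw":[87,87,87]}'
```

```text
time: 16.5
ee_pos: [0.4402, -0.1175, 0.0088]
eef_rot: [0.035, 0.999, -0.002, -0.004]
ft_force: [0.9, 0.1, 0.4]
width: 0.0837
time: 16.8
ee_pos: [0.4404, -0.1175, -0.001]
eef_rot: [0.035, 0.999, -0.002, -0.004]
ft_force: [-0.1, -0.2, -0.1]
width: 0.0869
```

```bash
python3 -m inch '{"translation":[[0,0,-0.03],[0,0,-0.06],[0,0,-0.06]],"rot":[[0,0,0],[0,0,0],[0,0,0]],"jaw":[87,87,87]}'
```

```text
time: 17.1
ee_pos: [0.4403, -0.1175, -0.0072]
eef_rot: [0.035, 0.999, -0.002, -0.004]
ft_force: [-0.0, 0.1, 0.5]
width: 0.0872
```

```bash
python3 -m inch '{"translation":[[0,0,-0.02],[0,0,-0.02],[0,0,-0.02],[0,0,-0.02],[0,0,-0.02],[0,0,-0.02],[0,0,-0.02],[0,0,-0.02],[0,0,-0.02],[0,0,-0.02],[0,0,-0.02],[0,0,-0.02],[0,0,-0.02]],"rot":[[0,0,0],[0,0,0],[0,0,0],[0,0,0],[0,0,0],[0,0,0],[0,0,0],[0,0,0],[0,0,0],[0,0,0],[0,0,0],[0,0,0],[0,0,0]],"jaw":[15,15,15,15,15,15,15,15,15,15,15,15,15]}' 30
```

```text
time: 18.4
ee_pos: [0.4403, -0.1176, -0.0092]
eef_rot: [0.035, 0.999, -0.002, -0.004]
ft_force: [0.9, -0.6, -0.4]
width: 0.0242
```

```bash
python3 -m inch '{"translation":[[0,0,0.1],[0,0,0.3],[0,0,0.6],[0,0,0.9],[0,0,1],[0,0,1]],"rot":[[0,0,0],[0,0,0],[0,0,0],[0,0,0],[0,0,0],[0,0,0]],"jaw":[15,15,15,15,15,15]}' && python3 -m inch '{"translation":[[0.2,0.3,0],[0.5,0.6,0],[0.6,0.85,0],[0.6,0.85,0]],"rot":[[0,0,0.1],[0,0,0.19],[0,0,0.19],[0,0,0.19]],"jaw":[15,15,15,15]}' && python3 -m inch '{"translation":[[0.3,0.4,0],[0.6,0.85,0],[0.6,0.85,0]],"rot":[[0,0,0],[0,0,0],[0,0,0]],"jaw":[15,15,15]}' && python3 -m inch '{"translation":[[0.3,0.4,0],[0.5,0.7,0],[0.63,0.88,0],[0.63,0.88,0],[0.63,0.88,0]],"rot":[[0,0,0],[0,0,0],[0,0,0],[0,0,0],[0,0,0]],"jaw":[15,15,15,15,15]}'
python3 - <<'E'
from h import *
import json
s=r.read_state();W=eyes.camera('wrist');S=eyes.camera('scene')
json.dump({k:np.array(s[k]).tolist() for k in('ee_pos','eef_rot')},open('w4.json','w'));cv2.imwrite('pics/w4.png',W)
a=cv2.resize(W[130:330,170:420],(400,320));b=cv2.resize(S[100:260,200:400],(400,320),interpolation=cv2.INTER_CUBIC)
cv2.imwrite('pics/v8.png',np.hstack([a,b]))
E
```

```text
time: 19.0
ee_pos: [0.4412, -0.1178, 0.0921]
eef_rot: [0.035, 0.999, -0.002, -0.003]
ft_force: [0.7, 0.5, -1.9]
width: 0.0246
time: 19.4
ee_pos: [0.5014, -0.0283, 0.0904]
eef_rot: [-0.067, 0.998, -0.001, -0.003]
ft_force: [-0.0, 0.2, -1.8]
width: 0.0241
time: 19.7
ee_pos: [0.5621, 0.0624, 0.0888]
eef_rot: [-0.07, 0.998, 0.0, -0.004]
ft_force: [-0.4, 0.8, -2.2]
width: 0.0242
time: 20.2
ee_pos: [0.6241, 0.1495, 0.0869]
eef_rot: [-0.07, 0.998, -0.0, -0.005]
ft_force: [-1.1, -0.1, -1.3]
width: 0.0246
```

View pics/v8.png

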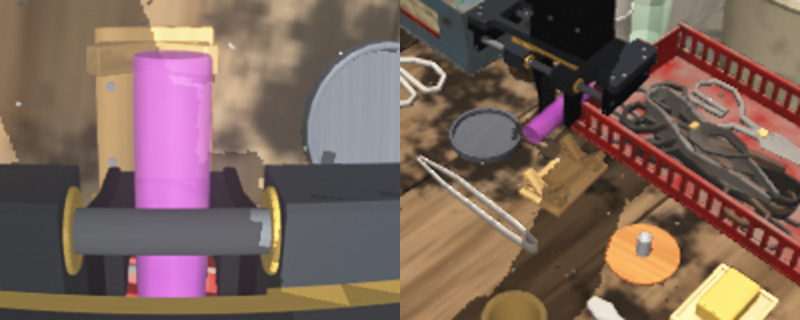

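The bar is held above the cradle, left-right offset visible. I'll cast the near saddle cheek tops (88..217, row ~58) and the bar edges (134..212).

```bash
python3 - <<'E'
from h import *
import json
s=json.load(open('w4.json'))
f=lambda x,y:(170+x*.625,130+y*.625)
Q=ground('wrist',[f(88,46),f(217,43),f(88,73),f(217,70)],.036,s);print('saddle',Q.round(1).tolist(),Q.mean(0))
m=Q.mean(0)
for a in(7,8,9):
    t=np.radians(a);print(a,'centre',m+36*np.array([np.cos(t),np.sin(t)]))
Q=ground('wrist',[f(134,80),f(212,80),f(135,160),f(210,160)],.1086,s);print('bar',Q.round(1).tolist(),(Q[0]+Q[1])/2,(Q[2]+Q[3])/2)
Q=ground('wrist',[f(134,58),f(212,56)],.1086,s);print('bar end',Q.mean(0), Q.mean(0)+50*np.array([np.cos(.14),np.sin(.14)]))
print('ee',s['ee_pos'])
E
```

```text
saddle [[584.9, 106.3], [575.9, 163.0], [597.1, 107.7], [587.9, 164.8]] [586.43829264 135.42758002]
7 centre [622.1699541  139.81487638]
8 centre [622.08794312 140.43781165]
9 centre [621.9950729  141.05922076]
bar [[585.1, 132.2], [581.8, 155.8], [610.5, 135.6], [607.2, 159.2]] [583.41749658 144.02302622] [608.88086314 147.42817137]
bar end [576.39040668 143.03678072] [625.90120649 150.01393645]
ee [0.624103194674759, 0.1495280139033132, 0.0868845797879402]
```

```bash
python3 -m inch '{"translation":[[-0.025,-0.096,0],[-0.025,-0.096,-0.2],[-0.025,-0.096,-0.4],[-0.025,-0.096,-0.6],[-0.025,-0.096,-0.65],[-0.025,-0.096,-0.7],[-0.025,-0.096,-0.7]],"rot":[[0,0,0],[0,0,0],[0,0,0],[0,0,0],[0,0,0],[0,0,0],[0,0,0]],"jaw":[15,15,15,15,15,15,15]}'
```

```text
time: 21.0
ee_pos: [0.622, 0.1382, 0.0181]
eef_rot: [-0.068, 0.998, -0.0, -0.004]
ft_force: [1.0, -0.4, -1.5]
width: 0.0243
```

```bash
python3 -m inch '{"translation":[[0,0.015,-0.02],[0,0.015,-0.05],[0,0.015,-0.08],[0,0.015,-0.08]],"rot":[[0,0,0],[0,0,0],[0,0,0],[0,0,0]],"jaw":[15,15,15,15]}'
```

```text
time: 21.4
ee_pos: [0.6217, 0.1396, 0.0097]
eef_rot: [-0.068, 0.998, -0.0, -0.005]
ft_force: [-0.7, 0.2, -1.5]
width: 0.0241
```

```bash
python3 -m inch '{"translation":[[0,0,-0.015],[0,0,-0.015],[0,0,-0.015],[0,0,-0.015],[0,0,-0.015],[0,0,-0.015],[0,0,-0.015],[0,0,-0.015],[0,0,0.2],[0,0,0.6],[0,0,1],[0,0,1]],"rot":[[0,0,0],[0,0,0],[0,0,0],[0,0,0],[0,0,0],[0,0,0],[0,0,0],[0,0,0],[0,0,0],[0,0,0],[0,0,0],[0,0,0]],"jaw":[15,15,30,45,50,50,50,50,50,50,50,87]}' && python3 -m inch '{"translation":[[-0.4,-0.3,0.2],[-0.7,-0.5,0.4],[-0.7,-0.6,0.4],[-0.7,-0.6,0.4]],"rot":[[0,0,-0.13],[0,0,-0.13],[0,0,-0.13],[0,0,-0.13]],"jaw":[87,87,87,87]}'
python3 - <<'E'
from h import *
import json
s=r.read_state();W=eyes.camera('wrist');S=eyes.camera('scene')
json.dump({k:np.array(s[k]).tolist() for k in('ee_pos','eef_rot')},open('w5.json','w'));cv2.imwrite('pics/w5.png',W);cv2.imwrite('pics/scene5.png',S)
c=blob(W,(135,60,40),(165,255,255),(0,0,560,300));print('bar',rect(ground('wrist',c,.03,s)))
c=blob(S,(135,60,40),(165,255,255),(200,100,400,260));print('bar scene',cast('scene',cent(c),.03),rect(ground('scene',c,.03)))
a=cv2.resize(W[0:250,80:480],(480,300));b=cv2.resize(S[120:280,210:380],(319,300),interpolation=cv2.INTER_CUBIC)
cv2.imwrite('pics/v9.png',np.hstack([a,b]))
E
```

```text
time: 22.6
ee_pos: [0.6249, 0.1407, 0.116]
eef_rot: [-0.068, 0.998, 0.0, -0.0]
ft_force: [0.3, 0.1, -0.7]
width: 0.0529
time: 23.0
ee_pos: [0.5552, 0.0789, 0.1565]
eef_rot: [0.001, 1.0, -0.0, 0.001]
ft_force: [0.6, -0.7, -0.1]
width: 0.0814
bar [array([597.3, 136.6]), array([53.7, 24.4]), np.float64(8.1)]
bar scene [0.61666669 0.14077107] [array([621.6, 141.2]), array([105.7,  26.3]), np.float64(7.9)]
```

View pics/v9.png

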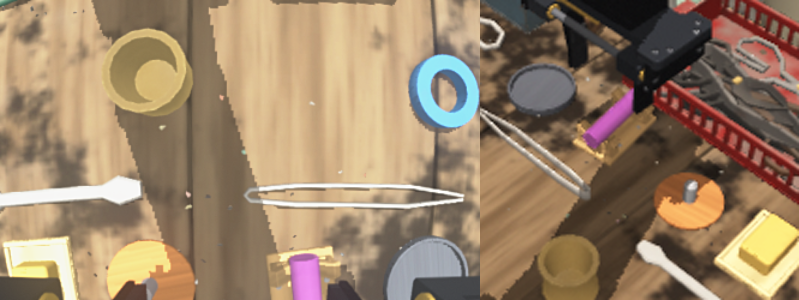

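The bar is seated in both notches at (621.6,141.2), 7.9°. Mould next.

```bash
python3 -m inch '{"translation":[[-0.4,-0.2,0],[-0.8,-0.4,0],[-1,-0.67,-0.2],[-1,-0.67,-0.5],[-1,-0.67,-0.5]],"rot":[[0,0,0],[0,0,0],[0,0,0],[0,0,0],[0,0,0]],"jaw":[87,87,87,87,87]}' && python3 -m inch '{"translation":[[-0.28,0,0],[-0.28,0,0],[-0.28,0,-0.2],[-0.28,0,-0.4],[-0.28,0,-0.4]],"rot":[[0,0,0],[0,0,0],[0,0,0],[0,0,0],[0,0,0]],"jaw":[87,87,87,87,87]}'
```

```text
time: 23.6
ee_pos: [0.4528, 0.0144, 0.1019]
eef_rot: [-0.001, 1.0, 0.001, -0.003]
ft_force: [0.2, -0.1, 1.2]
width: 0.0868
time: 24.1
ee_pos: [0.4244, 0.0155, 0.0607]
eef_rot: [-0.002, 1.0, 0.001, -0.005]
ft_force: [-0.3, -0.2, 0.4]
width: 0.0874
```

```bash
python3 -m inch '{"translation":[[0.026,-0.035,0],[0.026,-0.035,-0.2],[0.026,-0.035,-0.4],[0.026,-0.035,-0.48],[0.026,-0.035,-0.48]],"rot":[[0,-0.01,0],[0,-0.01,0],[0,-0.01,0],[0,-0.01,0],[0,-0.01,0]],"jaw":[87,87,87,87,87]}' && python3 -m inch '{"translation":[[0,0,0],[0,0,0],[0,0,0],[0,0,0],[0,0,0],[0,0,0],[0,0,0],[0,0,0]],"rot":[[0,0,0],[0,0,0],[0,0,0],[0,0,0],[0,0,0],[0,0,0],[0,0,0],[0,0,0]],"jaw":[50,50,50,50,50,50,50,50]}' 45
```

```text
time: 24.6
ee_pos: [0.4271, 0.0122, 0.0128]
eef_rot: [-0.002, 1.0, 0.001, -0.0]
ft_force: [-0.3, -0.1, -0.5]
width: 0.0869
time: 25.4
ee_pos: [0.4275, 0.0118, 0.0132]
eef_rot: [-0.002, 1.0, 0.001, 0.0]
ft_force: [-1.7, -2.7, 6.3]
width: 0.059
```

```bash
python3 -m inch '{"translation":[[0,0,0.1],[0,0,0.3],[0,0,0.6],[0,0,0.9],[0,0,1],[0,0,1]],"rot":[[0,0,0],[0,0,0],[0,0,0],[0,0,0],[0,0,0],[0,0,0]],"jaw":[50,50,50,50,50,50]}'
python3 - <<'E'
from h import *
import json
s=json.load(open('w1.json'))
for z in(.06,.1,.14): print(z,ground('wrist',[(678/1.42,240/1.42),(795/1.42,243/1.42),(645/1.42,300/1.42)],z,s).round().tolist())
E
```

```text
time: 26.0
ee_pos: [0.428, 0.0119, 0.1141]
eef_rot: [-0.002, 1.0, 0.001, 0.001]
ft_force: [0.7, 0.7, -7.3]
width: 0.0584
0.06 [[666.0, 331.0], [661.0, 506.0], [723.0, 301.0]]
0.1 [[661.0, 303.0], [657.0, 458.0], [712.0, 276.0]]
0.14 [[657.0, 274.0], [652.0, 411.0], [701.0, 251.0]]
```

```bash
python3 -m inch '{"translation":[[0.2,0.3,0],[0.4,0.6,0],[0.6,0.83,0],[0.6,0.83,0]],"rot":[[0,0,0],[0,0,0],[0,0,0],[0,0,0]],"jaw":[50,50,50,50]}' && python3 -m inch '{"translation":[[0.3,0.4,0],[0.6,0.83,0],[0.6,0.83,0]],"rot":[[0,0,0],[0,0,0],[0,0,0]],"jaw":[50,50,50]}' && python3 -m inch '{"translation":[[0.3,0.4,0],[0.5,0.7,0],[0.57,0.8,0],[0.57,0.8,0],[0.57,0.8,0]],"rot":[[0,0,0],[0,0,0],[0,0,0],[0,0,0],[0,0,0]],"jaw":[50,50,50,50,50]}'
python3 - <<'E'
from h import *
import json
s=r.read_state();W=eyes.camera('wrist');S=eyes.camera('scene');D=eyes.camera('side')
json.dump({k:np.array(s[k]).tolist() for k in('ee_pos','eef_rot')},open('w6.json','w'));cv2.imwrite('pics/w6.png',W)
a=cv2.resize(W[100:300,150:400],(375,300));b=cv2.resize(D[150:310,110:290],(338,300),interpolation=cv2.INTER_CUBIC)
cv2.imwrite('pics/v10.png',np.hstack([a,b]))
E
```

```text
time: 26.4
ee_pos: [0.4885, 0.0987, 0.1121]
eef_rot: [-0.004, 1.0, 0.002, 0.0]
ft_force: [-0.3, -0.6, -5.1]
width: 0.0586
time: 26.7
ee_pos: [0.5486, 0.1873, 0.1095]
eef_rot: [-0.006, 1.0, 0.004, -0.001]
ft_force: [0.3, 0.4, -6.0]
width: 0.0583
time: 27.2
ee_pos: [0.6045, 0.2664, 0.1071]
eef_rot: [-0.006, 1.0, 0.003, -0.003]
ft_force: [-0.3, 0.3, -6.4]
width: 0.0587
```

View pics/v10.png

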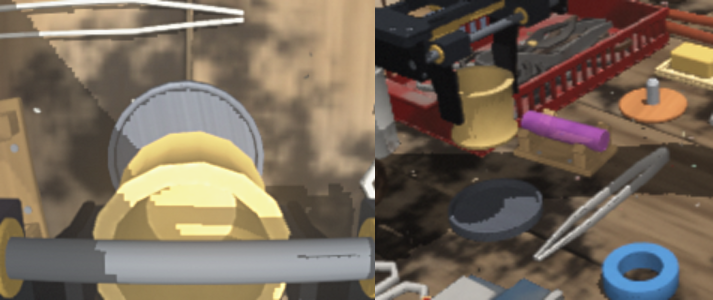

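The mould is held above the dish (dish centre column ~186, mould ~192), so a shift of about -3 mm in y is needed before lowering.

```bash
python3 -m inch '{"translation":[[0.02,-0.035,0],[0.02,-0.035,-0.3],[0.02,-0.035,-0.5],[0.02,-0.035,-0.7],[0.02,-0.035,-0.78],[0.02,-0.035,-0.78],[0.02,-0.035,-0.78]],"rot":[[0,0,0],[0,0,0],[0,0,0],[0,0,0],[0,0,0],[0,0,0],[0,0,0]],"jaw":[50,50,50,50,50,50,50]}'
```

```text
time: 28.05
ee_pos: [0.6079, 0.2623, 0.0319]
eef_rot: [-0.005, 1.0, 0.003, -0.001]
ft_force: [0.1, 0.3, -5.4]
width: 0.0588
```

```bash
python3 -m inch '{"translation":[[0,0,-0.05],[0,0,-0.1],[0,0,-0.12],[0,0,-0.13],[0,0,-0.13]],"rot":[[0,0,0],[0,0,0],[0,0,0],[0,0,0],[0,0,0]],"jaw":[50,50,50,50,50]}'
```

```text
time: 28.55
ee_pos: [0.6078, 0.2623, 0.0188]
eef_rot: [-0.005, 1.0, 0.003, -0.001]
ft_force: [-0.3, 0.5, -5.4]
width: 0.0583
```

```bash
python3 -m inch '{"translation":[[0,0,-0.01],[0,0,-0.02],[0,0,-0.02]],"rot":[[0,0,0],[0,0,0],[0,0,0]],"jaw":[50,50,50]}'
```

```text
time: 28.85
ee_pos: [0.6082, 0.2626, 0.0176]
eef_rot: [-0.005, 1.0, 0.004, -0.0]
ft_force: [-0.9, -0.0, 2.7]
width: 0.0587
```

Touched down. Release, lift straight up, and go for the tape.

```bash
python3 -m inch '{"translation":[[0,0,0],[0,0,0],[0,0,0],[0,0,0],[0,0,0],[0,0,0],[0,0,0.2],[0,0,0.5],[0,0,0.9],[0,0,1],[0,0,1]],"rot":[[0,0,0],[0,0,0],[0,0,0],[0,0,0],[0,0,0],[0,0,0],[0,0,0],[0,0,0],[0,0,0],[0,0,0],[0,0,0]],"jaw":[70,87,87,87,87,87,87,87,87,87,87]}' && python3 -m inch '{"translation":[[-0.4,0,0.2],[-0.8,0,0.3],[-0.8,0,0.3],[-0.8,0,0.3]],"rot":[[0,0,0],[0,0,0],[0,0,0],[0,0,0]],"jaw":[87,87,87,87]}'
python3 - <<'E'
from h import *
import json
s=r.read_state();W=eyes.camera('wrist');S=eyes.camera('scene');D=eyes.camera('side')
c=blob(W,(95,100,40),(120,255,255),(150,0,400,200));P=ground('wrist',c,.017,s);print('tape',rect(P),cv2.minEnclosingCircle(P.astype(np.float32)))
a=cv2.resize(W[0:250,100:450],(420,300));b=cv2.resize(D[150:340,110:320],(332,300),interpolation=cv2.INTER_CUBIC)
cv2.imwrite('pics/v11.png',np.hstack([a,b]))
E
```

```text
time: 29.95
ee_pos: [0.6094, 0.2632, 0.1199]
eef_rot: [-0.005, 1.0, 0.004, 0.001]
ft_force: [0.6, -0.4, -0.7]
width: 0.0869
time: 30.35
ee_pos: [0.5287, 0.2628, 0.149]
eef_rot: [-0.006, 1.0, 0.004, 0.001]
ft_force: [0.8, 0.6, -0.7]
width: 0.0871
tape [array([408.8, 268.8]), array([29.8,  8.2]), np.float64(80.8)] ((411.76617431640625, 268.3175048828125), 14.933841705322266)
```

View pics/v11.png

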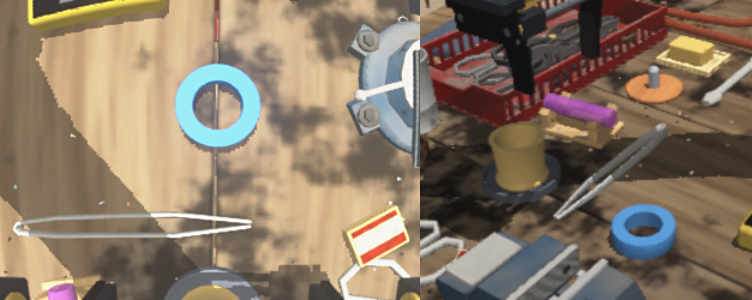

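The mould stands in the dish and the bar is still seated. The tape's top ring is centred at crop (218,105). The vise is close on the +y side, so I'll turn the jaws along x for this pick.

```bash
python3 - <<'E'
from h import *
s=dict(ee_pos=np.array([.5287,.2628,.149]),eef_rot=np.array([-.006,1,.004,.001]))
print(ground('wrist',[(100+x/1.2,y/1.2) for x,y in[(175,105),(261,105),(218,64),(218,147)]],.019,s).round(1).tolist())
E
python3 -m inch '{"translation":[[-0.1,0,0.1],[-0.3,0,0.2],[-0.5,0.02,0.2],[-0.7,0.02,0.2],[-0.9,0.02,0.2],[-1,0.02,0.2],[-1,0.02,0.2],[-1,0.02,0.2]],"rot":[[0,0,-0.14],[0,0,-0.28],[0,0,-0.42],[0,0,-0.56],[0,0,-0.7],[0,0,-0.84],[0,0,-0.98],[0,0,-1]],"jaw":[87,87,87,87,87,87,87,87]}' && python3 -m inch '{"translation":[[0,0,0],[0,0,-0.2],[0,0,-0.5],[0,0,-0.7],[0,0,-0.7]],"rot":[[0,0,-0.14],[0,0,-0.28],[0,0,-0.42],[0,0,-0.49],[0,0,-0.49]],"jaw":[87,87,87,87,87]}'
```

```text
[[425.7, 233.2], [424.7, 300.3], [392.4, 266.3], [459.0, 267.0]]
time: 31.3
ee_pos: [0.4302, 0.2644, 0.1683]
eef_rot: [0.497, 0.868, 0.003, 0.002]
ft_force: [0.6, 0.1, -0.4]
width: 0.0868
time: 31.8
ee_pos: [0.429, 0.2631, 0.0953]
eef_rot: [0.701, 0.714, -0.0, 0.002]
ft_force: [-0.1, -0.3, -0.1]
width: 0.087
```

```bash
python3 -m inch '{"translation":[[-0.035,0.036,0],[-0.035,0.036,-0.3],[-0.035,0.036,-0.6],[-0.035,0.036,-0.8],[-0.035,0.036,-0.85],[-0.035,0.036,-0.85]],"rot":[[0,0,0],[0,0,0],[0,0,0],[0,0,0],[0,0,0],[0,0,0]],"jaw":[87,87,87,87,87,87]}'
```

```text
time: 32.4
ee_pos: [0.4258, 0.2672, 0.0108]
eef_rot: [0.7, 0.714, -0.0, 0.002]
ft_force: [-0.7, 1.5, -0.1]
width: 0.0867
```

```bash
python3 -m inch '{"translation":[[0,0,-0.06],[0,0,-0.12],[0,0,-0.175],[0,0,-0.175],[0,0,-0.175],[0,0,-0.175],[0,0,-0.175],[0,0,-0.175],[0,0,-0.175],[0,0,-0.175]],"rot":[[0,0,0],[0,0,0],[0,0,0],[0,0,0],[0,0,0],[0,0,0],[0,0,0],[0,0,0],[0,0,0],[0,0,0]],"jaw":[87,87,87,60,60,60,60,60,60,60]}' 20
```

```text
time: 33.4
ee_pos: [0.426, 0.2672, -0.0065]
eef_rot: [0.7, 0.714, -0.0, 0.002]
ft_force: [0.2, 0.8, 1.9]
width: 0.0661
```

```bash
python3 -m inch '{"translation":[[0,0,0.1],[0,0,0.4],[0,0,0.8],[0,0,1],[0,-0.3,1],[0,-0.6,1],[0,-0.9,1],[0,-0.9,1],[0,-0.9,1],[0,-0.9,1]],"rot":[[0,0,0],[0,0,0],[0,0,0.14],[0,0,0.28],[0,0,0.42],[0,0,0.56],[0,0,0.7],[0,0,0.84],[0,0,0.98],[0,0,1]],"jaw":[60,60,60,60,60,60,60,60,60,60]}' && python3 -m inch '{"translation":[[0.3,-0.3,0],[0.6,-0.6,0],[0.9,-0.9,0],[0.9,-0.9,0],[0.9,-0.9,0]],"rot":[[0,0,0.14],[0,0,0.28],[0,0,0.42],[0,0,0.49],[0,0,0.49]],"jaw":[60,60,60,60,60]}' && python3 -m inch '{"translation":[[0.3,-0.3,0],[0.6,-0.6,0],[0.88,-0.88,0],[0.88,-0.88,0],[0.88,-0.88,0]],"rot":[[0,0,0],[0,0,0],[0,0,0],[0,0,0],[0,0,0]],"jaw":[60,60,60,60,60]}'
python3 - <<'E'
from h import *
import json
s=r.read_state();W=eyes.camera('wrist');S=eyes.camera('scene');D=eyes.camera('side')
json.dump({k:np.array(s[k]).tolist() for k in('ee_pos','eef_rot')},open('w8.json','w'));cv2.imwrite('pics/w8.png',W)
a=cv2.resize(W[100:300,150:400],(375,300));b=cv2.resize(D[130:290,160:340],(338,300),interpolation=cv2.INTER_CUBIC)
cv2.imwrite('pics/v12.png',np.hstack([a,b]))
E
```

```text
time: 34.4
ee_pos: [0.426, 0.1771, 0.0941]
eef_rot: [0.248, 0.969, 0.001, 0.002]
ft_force: [-1.2, 0.7, -0.8]
width: 0.0662
time: 34.9
ee_pos: [0.5163, 0.0865, 0.0941]
eef_rot: [-0.004, 1.0, 0.002, 0.002]
ft_force: [-0.6, 0.2, 0.2]
width: 0.0662
time: 35.4
ee_pos: [0.604, -0.0007, 0.0939]
eef_rot: [-0.002, 1.0, 0.002, 0.001]
ft_force: [-0.1, 0.9, -0.6]
width: 0.0658
```

View pics/v12.png

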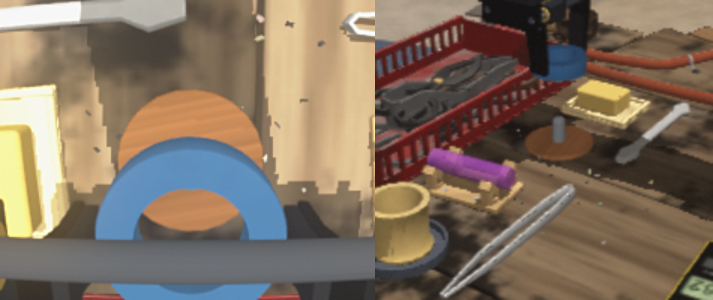

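The tape is held level. The spindle base spans columns 119–263 (top row 90) and the tape 96–286, so they're laterally aligned. I'll cast to check x.

```bash
python3 - <<'E'
from h import *
import json
s=json.load(open('w8.json'));f=lambda x,y:(150+x/1.5,100+y/1.5)
print('base top/left/right',ground('wrist',[f(191,90),f(119,160),f(263,160)],.006,s).round(1).tolist())
print('tape top/left/right',ground('wrist',[f(191,137),f(96,215),f(286,215)],.119,s).round(1).tolist(),'hole front',ground('wrist',[f(191,189)],.119,s).round(1).tolist())
S=cv2.imread('pics/scene0.png');c=np.array([321,217]) # post top in first scene view
W=cv2.imread('pics/w1.png');print('post top w1',ground('wrist',[(312/1.42,156/1.42)],.038,json.load(open('w1.json'))).round(1))
E
```

```text
base top/left/right [[565.3, -0.7], [604.9, -41.3], [604.7, 40.4]]
tape top/left/right [[567.6, -1.3], [594.6, -33.4], [594.5, 31.2]] hole front [[585.1, -1.2]]
post top w1 [[602.3   0.9]]
```

```bash
python3 -m inch '{"translation":[[0.025,0.005,-0.2],[0.025,0.005,-0.5],[0.025,0.005,-0.6],[0.025,0.005,-0.7],[0.025,0.005,-0.7]],"rot":[[0,0,0],[0,0,0],[0,0,0],[0,0,0],[0,0,0]],"jaw":[60,60,60,60,60]}' && python3 -m inch '{"translation":[[0,0,-0.08],[0,0,-0.14],[0,0,-0.18],[0,0,-0.2],[0,0,-0.2]],"rot":[[0,0,0],[0,0,0],[0,0,0],[0,0,0],[0,0,0]],"jaw":[60,60,60,60,60]}'
```

```text
time: 36.05
ee_pos: [0.6055, 0.0013, 0.0237]
eef_rot: [-0.005, 1.0, 0.002, 0.001]
ft_force: [-0.3, 0.1, 0.3]
width: 0.0661
time: 36.55
ee_pos: [0.6054, 0.0013, 0.0036]
eef_rot: [-0.005, 1.0, 0.002, 0.001]
ft_force: [0.4, 0.4, -0.1]
width: 0.0662
```

Over the post with no contact force. Lower 3 mm more, release, retreat.

```bash
python3 -m inch '{"translation":[[0,0,-0.015],[0,0,-0.03],[0,0,-0.03],[0,0,-0.03],[0,0,-0.03],[0,0,-0.03],[0,0,-0.03],[0,0,0.1],[0,0,0.4],[0,0,0.8],[0,0,1],[0,0,1]],"rot":[[0,0,0],[0,0,0],[0,0,0],[0,0,0],[0,0,0],[0,0,0],[0,0,0],[0,0,0],[0,0,0],[0,0,0],[0,0,0],[0,0,0]],"jaw":[60,60,75,87,87,87,87,87,87,87,87,87]}' && python3 -m inch '{"translation":[[0.1,0.3,0.3],[0.3,0.5,0.6],[0.5,0.7,0.9],[0.6,0.7,1],[0.6,0.7,1],[0.6,0.7,1]],"rot":[[0,0,0],[0,0,0],[0,0,0],[0,0,0],[0,0,0],[0,0,0]],"jaw":[87,87,87,87,87,87]}'
python3 - <<'E'
from h import *
import json
s=r.read_state();W=eyes.camera('wrist');S=eyes.camera('scene');D=eyes.camera('side')
json.dump({k:np.array(s[k]).tolist() for k in('ee_pos','eef_rot')},open('w9.json','w'));cv2.imwrite('pics/w9.png',W);cv2.imwrite('pics/scene9.png',S)
a=cv2.resize(W[30:230,60:500],(800,364),interpolation=cv2.INTER_CUBIC);b=cv2.resize(D[150:270,140:340],(393,236),interpolation=cv2.INTER_CUBIC);c=cv2.resize(S[140:290,200:454],(400,236),interpolation=cv2.INTER_CUBIC)
o=np.zeros((600,800,3),np.uint8);o[:364]=a;o[364:,:393]=b;o[364:,400:]=c;cv2.imwrite('pics/v13.png',o);print(s['time'],s['ee_pos'])
E
```

```text
time: 37.75
ee_pos: [0.6077, 0.0015, 0.1083]
eef_rot: [-0.005, 1.0, 0.002, 0.004]
ft_force: [0.5, 0.0, -0.4]
width: 0.0872
time: 38.35
ee_pos: [0.667, 0.071, 0.2071]
eef_rot: [-0.005, 1.0, 0.002, 0.003]
ft_force: [-0.4, 0.2, -1.9]
width: 0.0872
38.35 [0.66700175 0.07095974 0.20714687]
```

The picture limit is reached, so the final check is by numbers.

```bash
python3 - <<'E'
from h import *
import json
s=json.load(open('w9.json'));W=cv2.imread('pics/w9.png');S=cv2.imread('pics/scene9.png');S0=cv2.imread('pics/scene0.png');D=eyes.camera('side')
def rep(l,n,im,lo,hi,roi,z):
    try:
        c=blob(im,lo,hi,roi);P=ground(n,c,z,s).astype(np.float32);e=cv2.minEnclosingCircle(P);print(l,n,'uv',np.round(cent(c)),'cent',np.round(cast(n,cent(c),z,s)*1000,1),'rect',rect(P),'circ',np.round(e[0],1),round(e[1],1))
    except Exception as e: print(l,n,'fail',e)
F=(0,0,560,235)
B=((95,120,50),(118,255,255));P=((135,60,40),(165,255,255));Y=((22,120,60),(35,255,255))
for n,im in(('wrist',W),('scene',S),('side',D)):
    R=F if n=='wrist' else (295,190,350,250) if n=='scene' else (220,170,300,225)
    rep('tape',n,im,*B,R,.025 if n=='wrist' else .0155)
    rep('bar',n,im,*P,F if n!='side' else (150,180,320,260),.03)
rep('wax','wrist',W,*Y,(60,80,200,235),.031);rep('wax','scene',S,*Y,(330,220,400,290),.018)
rep('mould','wrist',W,(16,60,30),(32,255,255),(380,60,480,235),.06);rep('mould','scene',S,(16,60,30),(32,255,255),(215,130,275,190),.032)
# tools: light steel mask centroids before/after in the scene view, by local correlation
g0,g1=[cv2.cvtColor(i,cv2.COLOR_BGR2GRAY) for i in(S0,S)]
for l,(x0,y0,x1,y1) in dict(spanner=(294,247,362,302),tweezers=(206,176,272,226)).items():
    t=g0[y0:y1,x0:x1];m=cv2.matchTemplate(g1[y0-12:y1+12,x0-12:x1+12],t,cv2.TM_CCOEFF_NORMED);_,v,_,p=cv2.minMaxLoc(m);print(l,'shift px',p[0]-12,p[1]-12,'corr',round(v,2))
E
```

```text
tape wrist uv [232. 125.] cent [600.6  20.9] rect [array([600.4,  18.9]), array([60.7, 29.4]), np.float64(16.6)] circ [603.1   9.8] 30.4
bar wrist uv [340. 147.] cent [622.9 139.8] rect [array([624.1, 140.3]), array([103.4,  24.7]), np.float64(7.8)] circ [623.9 140.9] 51.9
tape scene uv [320. 223.] cent [608.2   2.3] rect [array([609.6,   3.3]), array([76.7, 64.2]), np.float64(42.8)] circ [608.3   4.2] 39.1
bar scene uv [281. 182.] cent [625.  141.5] rect [array([626.6, 142. ]), array([116. ,  25.2]), np.float64(9.0)] circ [626.4 142.9] 58.1
tape side uv [257. 202.] cent [604.2   6.8] rect [array([608. ,   2.8]), array([60.5, 91.7]), np.float64(34.7)] circ [608.6   2.1] 47.2
bar side uv [211. 219.] cent [624.7 139.5] rect [array([625.6, 139.6]), array([120.5,  43.1]), np.float64(8.7)] circ [625.7 139. ] 62.4
wax wrist fail max() iterable argument is empty
wax scene uv [364. 247.] cent [ 622.8 -106.4] rect [array([ 623.5, -106.5]), array([62.2, 38.2]), np.float64(1.8)] circ [ 623.2 -106.8] 33.9
mould wrist uv [432. 191.] cent [665.  242.5] rect [array([667.3, 247.1]), array([ 94.5, 133.8]), np.float64(3.9)] circ [663.1 246.8] 79.5
mould scene uv [242. 159.] cent [611.4 267.1] rect [array([610.5, 268.8]), array([124.9,  66.3]), np.float64(49.9)] circ [612.7 266.9] 62.5
spanner shift px 0 0 corr 0.95
tweezers shift px 0 0 corr 0.93
```

```bash
python3 - <<'E'
from h import *
import json
s=json.load(open('w9.json'));W=cv2.imread('pics/w9.png');h=cv2.cvtColor(W,cv2.COLOR_BGR2HSV)
c=eyes.calibration('wrist')
for lo in((18,90,60),(18,110,60),(18,130,60)):
    try:
        b=blob(W,lo,(36,255,255),(60,60,220,235));print(lo,'wax',np.round(cent(b)),rect(ground('wrist',b,.031,s)))
    except Exception as e:print(e)
b=blob(W,(15,25,120),(36,255,255),(60,60,220,235));print('tray+wax',np.round(cent(b)),rect(ground('wrist',b,.01,s)))
D=eyes.camera('side');b=blob(D,(22,120,60),(35,255,255),(255,160,320,215));print('wax side',cent(b),cast('side',cent(b),.02)*1000,cast('side',cent(b),.031)*1000)
u=eyes.camera('scene');x=blob(u,(22,120,60),(35,255,255),(330,220,400,290));print('scene wax at .031',rect(ground('scene',x,.031)))
E
```

```text
(18, 90, 60) wax [138. 145.] [array([620.8, -89.9]), array([39.7, 69.8]), np.float64(64.5)]
(18, 110, 60) wax [140. 140.] [array([613.5, -86.3]), array([58.6, 11.3]), np.float64(2.4)]
(18, 130, 60) wax [140. 139.] [array([613., -86.]), array([57.3,  8.8]), np.float64(2.3)]
tray+wax [139. 141.] [array([614.5, -95.1]), array([170.1, 175.8]), np.float64(2.0)]
wax side (281.4952380952381, 177.63174603174602) [ 624.92993296 -125.49612034] [ 612.14143688 -105.98754901]
scene wax at .031 [array([ 614.6, -110.6]), array([61.2, 37.5]), np.float64(2.0)]
```

```bash
python3 -c "
from bench import r
s=r.read_state();print(s['time'],s['ft_force']);print(r.close_job())"
```

```text
38.65 [ 0.13117452 -0.16656212 -0.46469882]
the job is handed in; nothing more can be done
None
```

I put all four pieces in their holders, let go of them, and handed the job in at 38.7 s. No verdict is reported. The hand tools show 0 px of shift against the first scene picture.

**What went wrong on the way:** the fingertips turned out to be about 20 mm higher than the stated tool frame says. The first grasps on the wax and on the bar therefore closed too high and came up empty. I regrasped the wax 8 mm lower and firmer. For the bar I went about 20 mm lower and used that depth from then on.

**Last checks:**

| Piece | Measured | Holder |
|---|---|---|
| Bar | (624, 140) mm, 7.8° | cradle (623, 140) mm, about 7.8° |
| Wax | about (614, -111) mm, 2° | tray (611, -111) mm, about 2.5° |
| Mould | let go at (608, 262.5) mm after the force showed it had touched down | dish (606.5, 262.5) mm |
| Tape | scene view about (608, 2) mm, let go at (605, 1) mm | spindle (606, 0) mm |

**Checks that failed or disagreed:**
- **Final picture:** I had used all 16 views, so I never saw the finished scene. The tape on its post was judged only from colour masks and the lack of any contact force.
- **Wrist-camera masks:** in the last wrist picture the masks for wax, mould and tape were broken up or mixed with other things, so I left them out.
- **Mould:** the scene view puts it about 5 mm off in both x and y. That view also read the mould about 2 mm off when it still stood on the bench.

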